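# Crank the pastry cutter's fence to the red clip

### The arm

A 7-joint arm with a two-finger parallel gripper is mounted at the origin on the work surface. World frame = base frame: x ahead of the robot, y to its left, z up, the work surface at z = 0. Lengths are in mm, angles in rad, forces in N, time in s.
With the tool pointing down it reaches from about 400 to 850 mm from the base axis. Payload 4.5 kg.
Tool frame: the origin (TCP) lies between the finger pads; the fingertips stand 8 mm ahead of it and the grasp point (between the pads) lies 11 mm behind it; z points along the fingers, y is the direction in which the jaws open and shut (so a half turn about z gives the same grasp; the last joint's range is limited). The gripper opens to 88 mm and grips with 3 to 60 N. Pads are 18 mm wide; open, the fingers measure 123 mm over their backs; the gripper's body (75 mm by 187 mm) begins 45 mm behind the grasp point.
Start: joints at [1.285, 0.689, -0.195, 1.565, 0.157, 0.902, -0.215], TCP at [196.514, -593.325, 246.743] pointing down, gripper open.
Joint ranges: [-3.01, 3.01], [-0.46, 2.08], [-1.47, 1.51], [0.13, 2.56], [-1, 4.14], [0.04, 2.09], [-2.66, 2.66]. Speed limits (rad/s): [2.57, 2.57, 3.14, 3.14, 3.14, 3.14, 3.14].

### API

Orientations are given as a rotation vector (axis times angle).
In Python, from station import * gives the robot as it stands.
- The arm moves only by the tool step_arm, never from a script. Its argument "motion" is a list of rows, each an object with "grip": the finger opening in m, from 0 to 0.0881; "travel": the shift along the tool's x, y, z in m, a list of three; "yaw": the turn about the tool's z in rad. In form: [{"grip": grip, "travel": [x, y, z], "yaw": yaw}, ...]. A call has 1 to 12 rows; each row is the pose to reach, as a shift and turn from the pose commanded when the call began, along the tool's axes at that moment; what a row does not reach only later rows make up. A row lasts 1/12 s, in which the tool goes at most 41.7 mm and 7.16 degrees, less where a joint would pass 70% of its speed; a pose out of reach is approached as far as the arm can. A call with a gripper value outside its range is refused whole. The fingers move at their own pace and stop on an object; the grip force is fixed at half the most. Time passes only in rows, so rows that repeat a pose let the fingers close. It gives the time, the measured TCP pose, the force and the opening at its end, in the units of the state.
- get_obs(): the state, without advancing time (a new reading comes with each control period).
- snapshot(name): name is "scene" or "top" or "wrist"; returns a dict with "color" (400x640x3 uint8, red, green, blue), "K" (3x3 intrinsics, pixels), "dist_coeffs" ([k1, k2, p1, p2, k3] as OpenCV has them; the pictures are not rectified), "R" (3x3) and "t" (3): a world point X has camera coordinates R X + t. Camera axes: x right, y down, z forward; pixel columns grow to the right and rows downward; lengths in mm; the calibration is good to about 2 mm. A picture is of the moment at which its call begins. There is no depth.
- hand_in(): hands the job in, once; it reports no verdict.
Trained networks look in a picture, given as the dict that the camera call returned (one of the last four; its "shot" number tells which), for a name from the list of things; names that differ only in an ending like _2 or _b are one class to them, and where a whole thing is asked for, a point or a joint stands for the part that bears it (a point fixed in the world has none). Each returns a list of dicts, best first, with "confidence" (0 to 1); they miss things now and then, are a little off and sometimes report something else, mostly with a low value. They report only what shows in the picture. A call takes as long as a camera call.
- search_frame(picture, label): "rect" ([left, top, width, height] in pixels, round what is visible of it).
The state is a dict: "time_s": time; "joints": joint angles; "dq": joint speeds; "joint_torque": joint torques, N m; "position": TCP position; "orientation": TCP orientation; "force": force on the tool from outside, world axes, zero at the start; "wrist_torque": the same for the moment, N m; "gripper_width": opening from 0.0 (shut) to 1.0 (fully open).
Only numpy, scipy, OpenCV 4.12 (cv2) and the standard library are available. Lean on these libraries where they do the work, as an engineer would, in place of code of your own. Each camera call takes 0.05 s, during which the arm holds its last target. There are 200 camera calls.

### The job

Set the length stop of the pastry slab cutter: turn its hand crank, whichever way and for as many turns as it takes, until the black pointer of the blue fence is lined up with the red clip on the yellow ruler, then let go of the crank. Move the fence only with the crank, never by pushing on it, and leave the scale, mug and scraper where they are.

Things in the scene. Friction and masses are not known exactly. Their poses are not given: they have to be found in the camera images.
- cutter: Pastry slab cutter, fixed. Origin on the table below the crank's axis; z up, +y along the bed (fence travel), +x across the bed to the yellow ruler on its edge. Grey gearbox 120 x 120 mm, 75 high, centred on the origin; bed with white board y 60 to 410, x -15 to 196 mm, top 30 high; slotted steel knife guide across the bed at y 385, 62 high.
- crank (a joint): Crank angle, rad, about its vertical axis, + anticlockwise from above; at 0 the arm points along the cutter's +x. Each full anticlockwise turn drives the fence 60 mm along the cutter's +y (away from the gearbox), clockwise 60 mm back. Needs about 0.2 N m (3 to 4 N at the paddle); stays where it is left. Turns up to 11.5 rad from 0; the red clip is about 1 to 1.6 turns off.
- crank_hub (a point): Point on the crank's vertical axis, 140 mm above the table (a little above the hub, whose own top is 101 mm above the table).
- paddle_top (a point): Centre of the top of the crank's black upright paddle grip, 144 mm above the table, 65 mm from the axis; x axis outward along the arm, z up. Paddle 34 mm long along the arm, 14 mm thick across it, 47 mm tall on the arm (arm top 97 mm above the table), rigid on the arm, so its faces turn with the crank. Grip it across the 14 mm.
- fence: Blue fence across the bed, 155 x 14 mm, 40 mm tall, top 72 mm above the table, riding on a brass lead screw turned by the crank. Travels 110 mm either side of the bed's middle. Origin on the lead screw's line, 30 mm above the table.
- pointer (a point): Tip of the small black pointer at the fence's ruler end, 36 mm above the table. It is 5 mm wide along the ruler.
- clip_red: Red clip fixed on the ruler: the wanted position. Origin at its inner end (towards the board), mid-width, 30 mm above the table. 12 mm wide along the ruler, 14 mm tall, 24 mm wide flange at its outer end. Axes as the cutter's: lined up when the pointer's y in this frame is zero. On either side of the fence.
- clip_green: Green clip of the same shape, on the ruler on the other side of the fence from the red one: not the wanted position.
- scale: Pale green kitchen scale 130 x 180 x 40 mm, loose: leave alone.
- mug: Mint mug, 80 mm across, 90 mm high, loose: leave alone.
- scraper: Pastry spatula lying flat, loose: leave alone.

How it is judged (in metres and radians):
At the end, for the whole second after the job is handed in: The fence's pointer is within 4 mm of the red clip's middle, measured along the ruler, and the crank is at rest (y of pointer in the frame of clip_red between -0.004 and 0.004 m and velocity of joint crank between -0.1 and 0.1 rad/s); the robot touches nothing.
It fails at once if the fence is pushed directly by the robot (contact force between any of the fingers, the arm and fence above 3 N).
It fails at once if the scale, mug or scraper is shifted by more than 30 mm (distance of any of scale, mug, scraper from where it was at the start of the episode above 0.03 m).
It also fails if it takes over 72 s, if anything falls off the work surface, if the arm or the gripper's body presses on something with over 40 N, if the wrist force passes 120 N, or if a joint passes its speed limit or range.

## Working session

There is one attempt and no reset: what is moved stays moved. The work goes in short steps, Python scripts to look and compute and a tool call to move; the robot and the scene stay as the last step left them, time stands still between calls to the robot, and variables do not carry over. Pictures are saved under pics/ and viewed, about 8 in all and at most 12, crops included, and the job is handed in when it is done.

Besides the shell and the picture viewer there is one more tool, called by a JSON object that holds its "method" and its "body". step_arm: Moves the arm, as the interface text tells. Its arguments: {"type":"object","properties":{"motion":{"type":"array"}},"required":["motion"]}

```bash
mkdir -p pics; cat > h.py <<'E'
from station import *
import numpy as np, cv2
def save(n,im): cv2.imwrite('pics/'+n,cv2.cvtColor(im,cv2.COLOR_RGB2BGR))
def ray(s,px):
    u=cv2.undistortPoints(np.array([[px]],float),s["K"],np.array(s["dist_coeffs"],float))[0,0]
    R=np.array(s["R"]);t=np.array(s["t"]).ravel();return -R.T@t, R.T@np.array([u[0],u[1],1.])
def onz(s,px,z):
    c,d=ray(s,px);return c+d*(z-c[2])/d[2]
def proj(s,X):
    return cv2.projectPoints(np.array(X,float).reshape(-1,1,3),cv2.Rodrigues(np.array(s["R"],float))[0],np.array(s["t"],float),np.array(s["K"],float),np.array(s["dist_coeffs"],float))[0].reshape(-1,2)
E
python3 - <<'E'
from h import *
import pickle
print(get_obs())
for n in ("top","scene"):
    s=snapshot(n); save(n+'1.png',s["color"])
    pickle.dump(s,open(n+'.pkl','wb'))
    for l in ("cutter","crank_hub","paddle_top","fence","pointer","clip_red","clip_green","scale","mug","scraper"):
        print(n,l,[(np.round(d["rect"]).tolist(),round(d["confidence"],2)) for d in search_frame(s,l)[:2]])
save('both.png',np.vstack([pickle.load(open(n+'.pkl','rb'))["color"] for n in ("top","scene")])[:, :])
E
```

```text
{'time_s': 0.0, 'joints': array([ 1.28482354,  0.6899767 , -0.19453468,  1.56635103,  0.15731611,
        0.90251765, -0.21508006]), 'dq': array([8.80223844e-04, 1.73621957e-04, 5.56365978e-04, 1.89586023e-04,
       1.96292273e-04, 2.65410744e-05, 5.15852155e-04]), 'joint_torque': array([ 4.11385063e-04, -5.27562833e+01, -1.26629680e+00, -1.53429419e+01,
       -5.25323243e-02,  6.61979182e-03,  1.84155379e-04]), 'position': array([ 196.23091755, -592.73395398,  245.91324055]), 'orientation': array([-3.09970622e+00, -5.00076200e-01,  6.77217614e-04]), 'force': array([ 0.77033144, -0.46607184,  0.0095537 ]), 'wrist_torque': array([-0.07589451,  0.00919514, -0.03140859]), 'gripper_width': 0.9990017603278284}
top cutter [([179.0, 137.0, 191.0, 95.0], 0.8)]
top crank_hub [([180.0, 132.0, 184.0, 99.0], 0.73), ([388.0, 172.0, 26.0, 104.0], 0.54)]
top paddle_top [([335.0, 166.0, 16.0, 36.0], 0.81)]
top fence [([245.0, 146.0, 16.0, 75.0], 0.63), ([334.0, 166.0, 18.0, 37.0], 0.37)]
top pointer [([245.0, 151.0, 23.0, 73.0], 0.87)]
top clip_red [([269.0, 135.0, 10.0, 4.0], 0.57)]
top clip_green [([212.0, 146.0, 9.0, 5.0], 0.44)]
top scale [([423.0, 144.0, 78.0, 62.0], 0.85)]
top mug [([353.0, 130.0, 46.0, 34.0], 0.81)]
top scraper [([392.0, 172.0, 22.0, 102.0], 0.97)]
scene cutter [([264.0, 172.0, 182.0, 166.0], 0.94), ([213.0, 196.0, 45.0, 46.0], 0.66)]
scene crank_hub [([264.0, 175.0, 178.0, 167.0], 0.73), ([223.0, 137.0, 65.0, 69.0], 0.16)]
scene paddle_top [([266.0, 187.0, 37.0, 23.0], 0.95)]
scene fence [([345.0, 229.0, 35.0, 71.0], 0.71)]
scene pointer [([342.0, 231.0, 42.0, 63.0], 0.92)]
scene clip_red [([306.0, 281.0, 4.0, 14.0], 0.43), ([264.0, 190.0, 36.0, 17.0], 0.26)]
scene clip_green [([367.0, 312.0, 9.0, 15.0], 0.48)]
scene scale [([153.0, 142.0, 74.0, 53.0], 0.98)]
scene mug [([211.0, 197.0, 48.0, 43.0], 0.63)]
scene scraper [([226.0, 138.0, 62.0, 68.0], 0.65)]
```

View pics/top1.png

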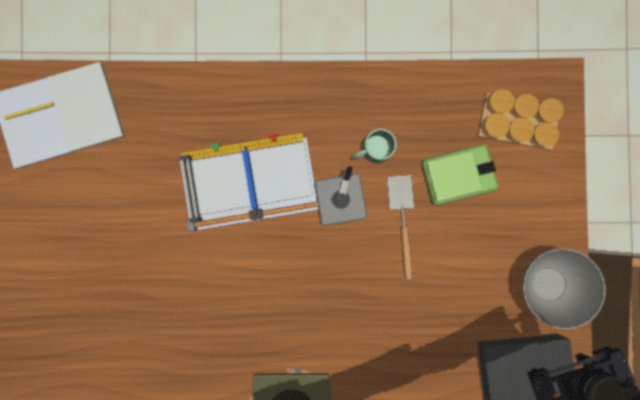

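View pics/scene1.png

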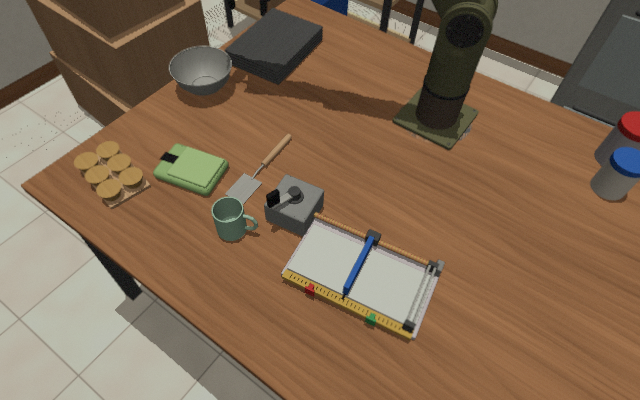

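The top view shows the gearbox at about (341,199), the crank paddle at (346,174), the fence at x≈250, the red clip at (273,137) and the green clip at (215,147). Red is on the gearbox side, so the crank should go clockwise. Next I'll fit the cutter pose.

```bash
python3 - <<'E'
from h import *
import pickle
s=pickle.load(open('top.pkl','rb'));q=pickle.load(open('scene.pkl','rb'))
from scipy.optimize import least_squares
P=[(s,(341,199),(0,0,101)),(s,(306,139),(196,60,30)),(s,(182,158),(196,410,30)),
   (s,(317,181),(60,60,75)),(s,(360,175),(60,-60,75)),(s,(366,220),(-60,-60,75)),(s,(321,224),(-60,60,75)),
   (q,(295,191),(0,0,101)),(q,(285,275),(196,60,30)),(q,(410,330),(196,410,30)),(q,(324,189),(-60,-60,75))]
def W(p,X):
    c,si=np.cos(p[2]),np.sin(p[2]);X=np.array(X,float).reshape(-1,3)
    return np.c_[p[0]+c*X[:,0]-si*X[:,1],p[1]+si*X[:,0]+c*X[:,1],X[:,2]]
f=lambda p:np.concatenate([proj(c,W(p,X))[0]-px for c,px,X in P])
o=onz(s,(341,199),101);y=onz(s,(245,199),30)
r=least_squares(f,[o[0],o[1],0.],loss='soft_l1') if 0 else min((least_squares(f,[o[0],o[1],a],loss='soft_l1') for a in (0,1.57,3.14,-1.57)),key=lambda r:r.cost)
print(r.x.round(3));print(r.fun.reshape(-1,2).round(1))
np.save('pose.npy',r.x)
print('paddle',onz(s,(347,173),144),onz(q,(273,198),144))
for n in("red",):print(n,onz(s,(273,138),30))
for nm,c,px in (("red",s,(273.5,138)),("green",s,(215.5,148)),("ptr",s,(246,150)),("red",q,(310,289)),("ptr",q,(345,297)),("green",q,(372,319)),("pad",s,(347,173)),("pad",q,(273,198))):
    X=onz(c,px,{"ptr":36,"pad":140}.get(nm,37))
    a=r.x[2];d=X[:2]-r.x[:2];print(nm,(np.cos(a)*d[0]+np.sin(a)*d[1]).round(1),(-np.sin(a)*d[0]+np.cos(a)*d[1]).round(1))
c=s["color"][125:240,165:425];save('topc.png',cv2.resize(c,None,fx=3,fy=3,interpolation=cv2.INTER_CUBIC))
for l,t in(("scale",40),("mug",90),("scraper",5)):
    x=search_frame(snapshot("top"),l)
    if x:
        b=x[0]["rect"];print(l,[onz(s,(b[0]+i*b[2],b[1]+j*b[3]),t)[:2].round() for i in(0,1) for j in (0,1)])
E
```

```text
[ 5.62353e+02 -1.31484e+02  1.75000e-01]
[[  0.4   1.4]
 [ -0.6  -5.2]
 [ -5.1  -1.3]
 [ -2.9   1.1]
 [ -0.4  -1.1]
 [  2.1  -0.5]
 [  1.3   3.8]
 [  0.6  -0.9]
 [ -4.9  -1.2]
 [  7.5   9.1]
 [-37.5 -16.9]]
paddle [ 627.69727517 -143.67332532  144.        ] [ 639.84956387 -139.57975969  144.        ]
red [733.97917907  48.88873163  30.        ]
red 198.8 146.0
green 199.7 303.2
ptr 180.2 224.1
red 201.3 144.1
ptr 181.4 226.1
green 202.5 302.6
pad 62.6 -23.6
pad 72.5 -23.1
scale [array([ 717., -357.]), array([ 545., -355.]), array([ 715., -558.]), array([ 545., -555.])]
mug [array([ 746., -158.]), array([ 649., -157.]), array([ 746., -290.]), array([ 648., -289.])]
scraper [array([ 639., -275.]), array([ 362., -272.]), array([ 639., -332.]), array([ 362., -329.])]
```

View pics/topc.png

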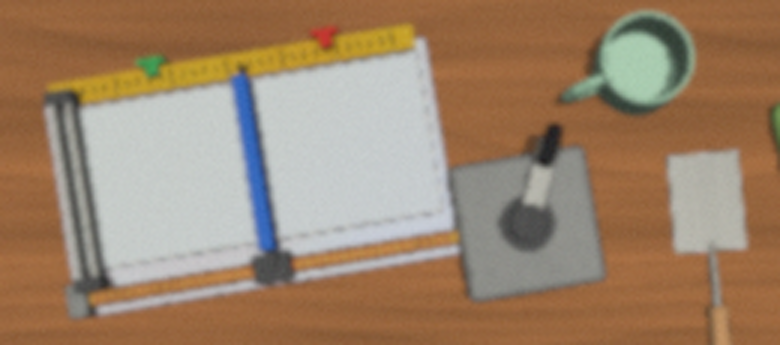

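{"method": "step_arm", "body": {"motion": [{"grip":0.06,"travel":[0.46,-0.243,0],"yaw":-1.45},{"grip":0.06,"travel":[0.46,-0.243,0],"yaw":-1.45},{"grip":0.06,"travel":[0.46,-0.243,0],"yaw":-1.45},{"grip":0.06,"travel":[0.46,-0.243,0],"yaw":-1.45},{"grip":0.06,"travel":[0.46,-0.243,0],"yaw":-1.45},{"grip":0.06,"travel":[0.46,-0.243,0],"yaw":-1.45},{"grip":0.06,"travel":[0.46,-0.243,0],"yaw":-1.45},{"grip":0.06,"travel":[0.46,-0.243,0],"yaw":-1.45},{"grip":0.06,"travel":[0.46,-0.243,0],"yaw":-1.45},{"grip":0.06,"travel":[0.46,-0.243,0],"yaw":-1.45},{"grip":0.06,"travel":[0.46,-0.243,0],"yaw":-1.45},{"grip":0.06,"travel":[0.46,-0.243,0],"yaw":-1.45}]}}

```text
time_s: 2.4
position: [543.9, -231.3, 246.9]
orientation: [1.983, 2.436, -0.0]
force: [0.0, -0.7, -1.1]
gripper_width: 0.678
```

```bash
cat >> h.py <<'E'
def W(p,X):
    c,si=np.cos(p[2]),np.sin(p[2]);X=np.array(X,float).reshape(-1,3)
    return np.c_[p[0]+c*X[:,0]-si*X[:,1],p[1]+si*X[:,0]+c*X[:,1],X[:,2]]
def inv(p,X):
    d=np.array(X)[:2]-p[:2];c,s=np.cos(p[2]),np.sin(p[2]);return np.array([c*d[0]+s*d[1],-s*d[0]+c*d[1]])
def heading():
    o=get_obs();R=cv2.Rodrigues(o["orientation"])[0];return o["position"],np.arctan2(R[1,0],R[0,0]),o
E
python3 - <<'E'
from h import *
import pickle
from scipy.optimize import least_squares
s=pickle.load(open('top.pkl','rb'))
P=[((340.7,199),(0,0,101)),((315.7,181.7),(60,60,75)),((359,175),(60,-60,75)),((366.7,217.3),(-60,-60,75)),((322.3,224.3),(-60,60,75))]
f=lambda p:np.concatenate([proj(s,W(p,X))[0]-px for px,X in P])
r=least_squares(f,np.load('pose.npy'));print(r.x.round(3),r.fun.reshape(-1,2).round(1).tolist())
np.save('pose.npy',r.x)
for n,px,z in(("red",(324/3+165,125+38/3),37),("ptr",(242/3+165,125+68/3),38),("pad",(554/3+165,125+130/3),144)):print(n,inv(r.x,onz(s,px,z)).round(1))
p,h,o=heading();print(p.round(1),h,o["joints"].round(2))
w=snapshot("wrist");save('w1.png',w["color"])
R=np.array(w["R"]);print('cam',(-R.T@np.array(w["t"]).ravel()).round(),R.round(2).tolist())
E
```

```text
[ 5.65654e+02 -1.30937e+02  1.56000e-01] [[0.5, 0.1], [-1.5, -1.4], [0.9, -2.0], [0.8, 1.4], [-0.7, 1.8]]
red [193.9 150.8]
ptr [178.7 227. ]
pad [ 69.6 -30.5]
[ 543.9 -231.3  246.9] 1.7751257992304377 [ 0.65  0.69 -0.57  1.66  0.44  0.92  0.12]
cam [ 529. -164.  384.] [[0.98, 0.2, 0.0], [0.19, -0.94, 0.27], [0.05, -0.26, -0.96]]
```

View pics/w1.png

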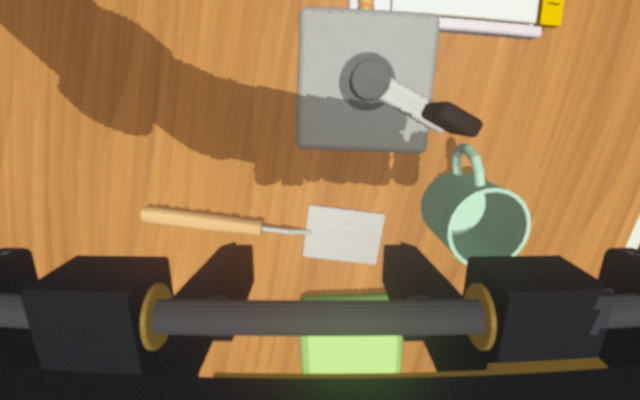

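Wrist picture: gearbox top corners at (303,8), (439,12), (427,151) and (298,148); hub at (372,79); paddle top around (454,116). I'll refit from these.

```bash
cat >> h.py <<'E'
def plan(target,h_t,z):
    p,h,o=heading();d=np.array(target)[:2]-p[:2]
    yaw=-((h_t-h+np.pi)%(2*np.pi)-np.pi)
    print('travel',np.round([d[0]*np.cos(h)+d[1]*np.sin(h),d[0]*np.sin(h)-d[1]*np.cos(h),p[2]-z],1),'yaw',round(yaw,3),'q7',o["joints"].round(2))
E
python3 - <<'E'
from h import *
from scipy.optimize import least_squares
w=snapshot("wrist")
P=[((372,79),(0,0,101)),((303,8),(-60,60,75)),((439,12),(60,60,75)),((427,151),(60,-60,75)),((298,148),(-60,-60,75))]
f=lambda p:np.concatenate([proj(w,W(p,X))[0]-px for px,X in P])
r=least_squares(f,np.load('pose.npy'));print(r.x.round(3),r.fun.reshape(-1,2).round(1).tolist())
r2=least_squares(lambda a:proj(w,W(r.x,[[82*np.cos(a[0]),82*np.sin(a[0]),144],[48*np.cos(a[0]),48*np.sin(a[0]),97]])).ravel()-[480,125,425,118],[-.4]) 
np.save('pose.npy',r.x)
X=onz(w,(454,116),144);q=inv(r.x,X);print('pad',X.round(),q.round(1),np.hypot(*q),np.arctan2(q[1],q[0]))
a=np.arctan2(q[1],q[0]);T=W(r.x,[65*np.cos(a),65*np.sin(a),144])[0];print(T)
plan(T,a+r.x[2]+np.pi,125)
v=w["color"].copy()
for e in(-7,7):
  for ra in np.linspace(48,82,8):
    u=proj(w,W(r.x,[ra*np.cos(a)-e*np.sin(a),ra*np.sin(a)+e*np.cos(a),144]))[0].round().astype(int);cv2.circle(v,tuple(map(int,u)),1,(255,0,0),-1)
save('w1o.png',cv2.resize(v[0:190,290:540],None,fx=3,fy=3))
E
```

```text
[ 5.73484e+02 -1.19286e+02  1.92000e-01] [[0.4, 0.2], [-4.1, -3.0], [2.9, -0.7], [2.0, 2.4], [-1.0, 1.9]]
pad [ 629. -135.  144.] [ 51.5 -26.2] 57.83006155659309 -0.470589118201254
[ 635.97697145 -137.16298559  144.        ]
travel [ 66.5 103.9 122.6] yaw -1.08 q7 [ 0.64  0.69 -0.57  1.66  0.44  0.92  0.11]
```

View pics/w1o.png

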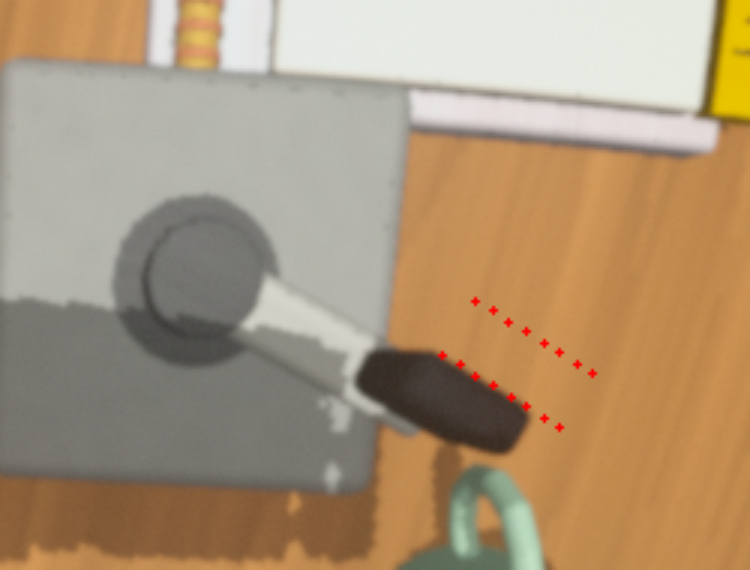

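The arm was still settling between those two shots: the hub is now at (358,93). I'll refit from this settled frame, checking that the picture is static.

```bash
python3 - <<'E'
from h import *
from scipy.optimize import least_squares
w=snapshot("wrist");w2=snapshot("wrist")
print('static',np.abs(w["color"].astype(int)-w2["color"]).mean(), np.abs(np.array(w["t"])-w2["t"]).max())
prev=cv2.cvtColor(cv2.imread('pics/w1.png'),cv2.COLOR_BGR2RGB)
P=[((358.3,92.8),(0,0,101)),((295,19.5),(-60,60,75)),((426.7,30),(60,60,75)),((415,163.5),(60,-60,75))]
f=lambda p:np.concatenate([proj(w,W(p,X))[0]-px for px,X in P])
r=least_squares(f,np.load('pose.npy'));print(r.x.round(3),r.fun.reshape(-1,2).round(1).tolist())
np.save('pose.npy',r.x)
X=onz(w,(462.3,144.3),144);q=inv(r.x,X);print('pad end',X.round(),q.round(1),np.hypot(*q))
a=np.arctan2(q[1],q[0]);T=W(r.x,[65*np.cos(a),65*np.sin(a),144])[0];print(T,a)
plan(T,a+r.x[2]+np.pi,125)
v=w["color"].copy()
for e in(-7,7):
  for ra in np.linspace(48,82,8):
    u=proj(w,W(r.x,[ra*np.cos(a)-e*np.sin(a),ra*np.sin(a)+e*np.cos(a),144]))[0].round().astype(int);cv2.circle(v,tuple(map(int,u)),1,(255,0,0),-1)
save('w2o.png',cv2.resize(v[0:190,290:540],None,fx=3,fy=3))
E
```

```text
static 6.96811328125 2.847667796013809
[ 5.63527e+02 -1.36087e+02  1.58000e-01] [[1.0, 1.3], [-6.0, -2.0], [4.8, -2.6], [0.4, 4.2]]
pad end [ 638. -156.  144.] [ 70.5 -31.7] 77.28824053970988
[ 626.27312209 -153.05663235  144.        ] -0.42214812165826304
travel [ 60.3  96.9 121.6] yaw -1.105 q7 [ 0.65  0.69 -0.56  1.66  0.44  0.92  0.11]
```

View pics/w2o.png

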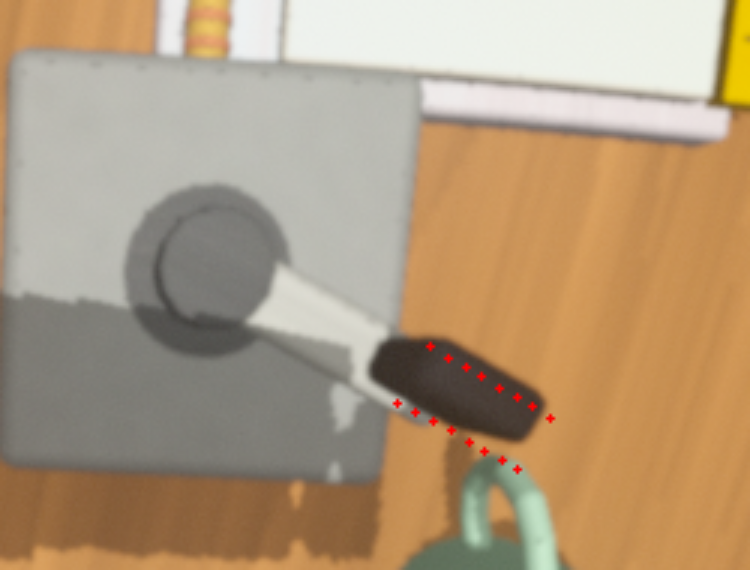

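{"method": "step_arm", "body": {"motion": [{"grip":0.06,"travel":[0.01,0.03,0],"yaw":-0.1},{"grip":0.06,"travel":[0.02,0.06,0],"yaw":-0.22},{"grip":0.06,"travel":[0.03,0.09,0],"yaw":-0.34},{"grip":0.06,"travel":[0.035,0.11,0],"yaw":-0.46},{"grip":0.06,"travel":[0.035,0.13,0],"yaw":-0.58},{"grip":0.06,"travel":[0.035,0.145,0],"yaw":-0.7},{"grip":0.06,"travel":[0.035,0.155,0],"yaw":-0.8},{"grip":0.06,"travel":[0.035,0.155,0],"yaw":-0.9},{"grip":0.06,"travel":[0.035,0.155,0],"yaw":-1.0},{"grip":0.06,"travel":[0.035,0.155,0],"yaw":-1.06},{"grip":0.06,"travel":[0.035,0.155,0],"yaw":-1.1},{"grip":0.06,"travel":[0.035,0.155,0],"yaw":-1.1}]}}

```text
time_s: 3.6
position: [686.7, -170.6, 246.1]
orientation: [-0.43, -3.111, 0.003]
force: [0.4, -0.5, 0.5]
gripper_width: 0.683
```

{"method": "step_arm", "body": {"motion": [{"grip":0.06,"travel":[0,0,0],"yaw":0},{"grip":0.06,"travel":[0,0,0],"yaw":0},{"grip":0.06,"travel":[0,0,0],"yaw":0},{"grip":0.06,"travel":[0,0,0],"yaw":0},{"grip":0.06,"travel":[0,0,0],"yaw":0},{"grip":0.06,"travel":[0,0,0],"yaw":0},{"grip":0.06,"travel":[0,0,0],"yaw":0},{"grip":0.06,"travel":[0,0,0],"yaw":0},{"grip":0.06,"travel":[0,0,0],"yaw":0}]}}

```text
time_s: 4.35
position: [687.8, -167.6, 246.7]
orientation: [-0.426, -3.113, 0.0]
force: [-0.4, -0.8, 0.2]
gripper_width: 0.679
```

```bash
python3 - <<'E'
from h import *
import pickle
p,h,o=heading();print(p.round(1),round(h,3),o["joints"].round(2),abs(o["dq"]).max(),o["time_s"])
w=snapshot("wrist");w2=snapshot("wrist")
print('static',np.abs(w["color"].astype(int)-w2["color"]).mean(), np.abs(np.array(w["t"])-w2["t"]).max())
print('paddle',search_frame(w2,"paddle_top")[:1])
pickle.dump(w2,open('w.pkl','wb'));save('w3.png',w2["color"])
E
```

```text
[ 687.8 -167.6  246.7] 2.87 [ 0.53  0.91 -0.81  1.26  0.65  1.24  1.01] 0.0011497262629654912 4.35
static 1.6160963541666666 0.006023426953422728
paddle [{'rect': [298.2, 13.7, 44.8, 131.0], 'confidence': 0.74}]
```

View pics/w3.png

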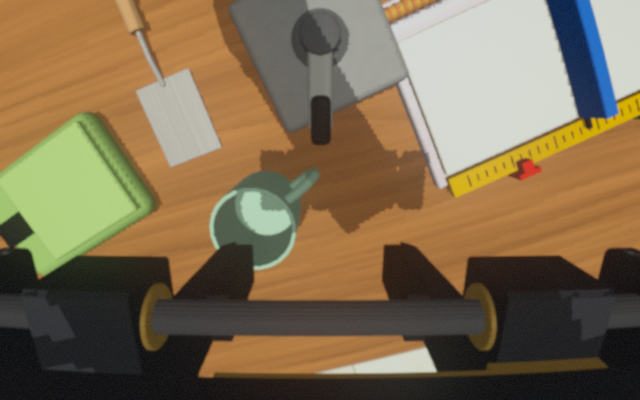

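The arm is static now. Hub at (321,33), paddle top face centred at (320.5,120), gearbox corners (233,12), (290,131), (408,76), pointer tip near (588,124), red clip near (524,168).

```bash
python3 - <<'E'
from h import *
import pickle
from scipy.optimize import least_squares
w=pickle.load(open('w.pkl','rb'))
P=[((321,33),(0,0,101)),((233,12),(-60,-60,75)),((290,131),(60,-60,75)),((408,76),(60,60,75))]
f=lambda p:np.concatenate([proj(w,W(p,X))[0]-px for px,X in P])
r=least_squares(f,np.load('pose.npy'));print(r.x.round(3),r.fun.reshape(-1,2).round(1).tolist())
np.save('pose.npy',r.x)
X=onz(w,(320.5,120),144);q=inv(r.x,X);print('pad',X.round(),q.round(1),np.hypot(*q))
a=np.arctan2(q[1],q[0]);T=W(r.x,[65*np.cos(a),65*np.sin(a),144])[0];print(T,a)
plan(X,a+r.x[2]+np.pi,125)
y=[inv(r.x,onz(w,px,z)).round(1) for px,z in(((588,124),36),((524,165),40),((527,176),44))];print(y)
im=cv2.resize(w["color"][90:200,430:640],None,fx=3.8,fy=3.8,interpolation=cv2.INTER_CUBIC);save('w3c.png',im)
E
```

```text
[ 5.66791e+02 -1.29735e+02  1.75000e-01] [[1.2, 1.0], [-8.0, -6.2], [-0.1, 6.0], [7.0, 0.4]]
pad [ 627. -148.  144.] [ 56.5 -28.8] 63.469356718304226
[ 628.94975215 -148.7411417   144.        ] -0.47163499638896444
travel [ 63.3   2.5 121.7] yaw 0.025 q7 [ 0.53  0.91 -0.81  1.26  0.65  1.24  1.01]
[array([179.7, 221.6]), array([189.5, 142.1]), array([200.3, 139.7])]
```

View pics/w3c.png

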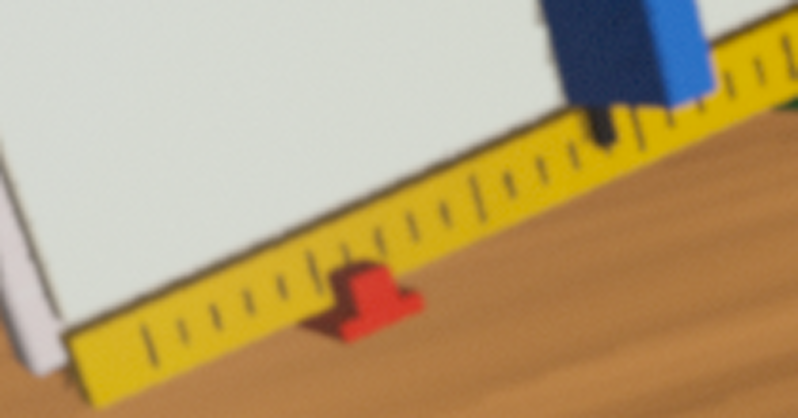

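```bash
python3 - <<'E'
from h import *
import pickle
w=pickle.load(open('w.pkl','rb'));p=np.load('pose.npy')
c=lambda x,y:(x/3.8+430,y/3.8+90)
a,b=[onz(w,c(*q),30)[:2] for q in((65,333),(798,5))];d=b-a;yaw=np.arctan2(-d[0],d[1]);print('ruler yaw',yaw)
p[2]=yaw;np.save('pose.npy',p)
for n,q,z in(("tip",(606,140),36),("base",(597,112),38),("clip in",(368,266),44),("clip out",(387,312),44),("M0",(150,345),30),("M1",(315,270),30),("M2",(479,197),30),("M3",(640,128),30)):print(n,inv(p,onz(w,c(*q),z)).round(1))
X=onz(w,(320.5,120),144);q=inv(p,X);print(q,np.arctan2(q[1],q[0]))
E
```

```text
ruler yaw 0.16135742412360868
tip [180.2 224.9]
base [171.  222.8]
clip in [182.2 146.9]
clip out [196.6 148.4]
M0 [182.9  89.4]
M1 [182.4 139.5]
M2 [182.4 189.6]
M3 [183.3 239.8]
[ 56.92526329 -28.06908693] -0.4581016429704629
```

{"method": "step_arm", "body": {"motion": [{"grip":0.06,"travel":[0.03,0.001,0],"yaw":0.02},{"grip":0.06,"travel":[0.063,0.0025,0],"yaw":0.02},{"grip":0.06,"travel":[0.063,0.0025,0.01],"yaw":0.02},{"grip":0.06,"travel":[0.063,0.0025,0.04],"yaw":0.02},{"grip":0.06,"travel":[0.063,0.0025,0.07],"yaw":0.02},{"grip":0.06,"travel":[0.063,0.0025,0.1],"yaw":0.02},{"grip":0.06,"travel":[0.063,0.0025,0.12],"yaw":0.02},{"grip":0.06,"travel":[0.063,0.0025,0.13],"yaw":0.02},{"grip":0.04,"travel":[0.063,0.0025,0.132],"yaw":0.02},{"grip":0.022,"travel":[0.063,0.0025,0.132],"yaw":0.02},{"grip":0.022,"travel":[0.063,0.0025,0.132],"yaw":0.02},{"grip":0.022,"travel":[0.063,0.0025,0.132],"yaw":0.02}]}}

```text
time_s: 5.5
position: [629.0, -148.3, 116.4]
orientation: [0.457, 3.105, 0.0]
force: [-0.4, -0.2, -0.0]
gripper_width: 0.398
```

```bash
cat >> h.py <<'E'
def stroke(hub,rad,total,step=0.12,n=12):
    """rows turning clockwise about hub; the tool x points to the hub, tool on radius rad"""
    p,h,o=heading();A=np.arange(1,n+1)*step;A=np.minimum(A,total)
    for a in A:
        hh=h-a;T=np.array(hub)-rad*np.array([np.cos(hh),np.sin(hh)]);d=T-p[:2]
        print([round(float(v)/1000,3) for v in(d[0]*np.cos(h)+d[1]*np.sin(h),d[0]*np.sin(h)-d[1]*np.cos(h))],round(float(a),3))
E
python3 - <<'E'
from h import *
p,h,o=heading();print(p.round(1),round(h,3),o["joints"].round(2),o["force"].round(1),o["gripper_width"]*88.1,o["time_s"])
hub=np.array([566.8,-129.7]);print(np.hypot(*(p[:2]-hub)),np.arctan2(*(hub-p[:2])[::-1]))
stroke(hub,65,1.4)
w=snapshot("wrist");save('w4.png',w["color"])
E
```

```text
[ 629.  -148.3  116.4] 2.85 [ 0.53  0.97 -0.73  1.59  0.78  0.89  0.79] [-0.4 -0.2 -0. ] 35.07698547577845 5.5
64.89777103045749 2.8517110760516626
[0.0, -0.008] 0.12
[0.002, -0.016] 0.24
[0.004, -0.023] 0.36
[0.007, -0.03] 0.48
[0.011, -0.037] 0.6
[0.016, -0.043] 0.72
[0.022, -0.049] 0.84
[0.028, -0.053] 0.96
[0.034, -0.057] 1.08
[0.041, -0.061] 1.2
[0.049, -0.063] 1.32
[0.054, -0.064] 1.4
```

View pics/w4.png

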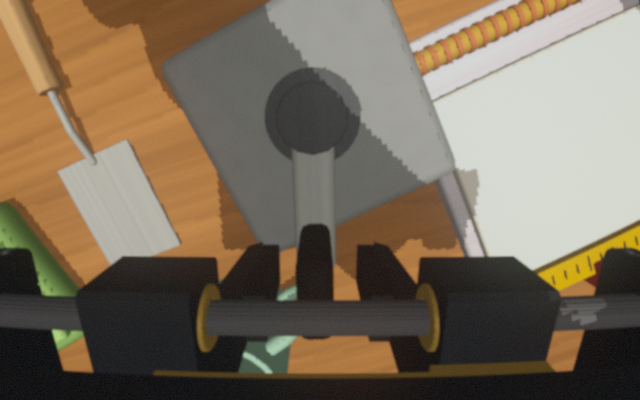

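The paddle stands centred between the fingers at (315,265). Starting the clockwise turn with loosely caging jaws.

{"method": "step_arm", "body": {"motion": [{"grip":0.022,"travel":[0.0005,-0.0078,0],"yaw":0.12},{"grip":0.022,"travel":[0.0019,-0.0155,0],"yaw":0.24},{"grip":0.022,"travel":[0.0042,-0.0229,0],"yaw":0.36},{"grip":0.022,"travel":[0.0073,-0.03,0],"yaw":0.48},{"grip":0.022,"travel":[0.0114,-0.0367,0],"yaw":0.6},{"grip":0.022,"travel":[0.0161,-0.0429,0],"yaw":0.72},{"grip":0.022,"travel":[0.0216,-0.0484,0],"yaw":0.84},{"grip":0.022,"travel":[0.0277,-0.0532,0],"yaw":0.96},{"grip":0.022,"travel":[0.0344,-0.0573,0],"yaw":1.08},{"grip":0.022,"travel":[0.0414,-0.0606,0],"yaw":1.2},{"grip":0.022,"travel":[0.0489,-0.063,0],"yaw":1.32},{"grip":0.022,"travel":[0.0565,-0.0644,0],"yaw":1.44}]}}

```text
time_s: 6.55
position: [557.7, -195.0, 116.5]
orientation: [2.395, 2.024, 0.007]
force: [2.8, -2.6, -1.0]
gripper_width: 0.247
```

```bash
cat > st.py <<'E'
from h import *
p,h,o=heading();print(p.round(1),round(h,3),o["joints"].round(2),o["force"].round(1),o["wrist_torque"].round(2),o["gripper_width"]*88.1,o["time_s"])
hub=np.array([566.8,-129.7]);print(np.hypot(*(p[:2]-hub)),np.arctan2(*(hub-p[:2])[::-1]))
E
python3 st.py
```

```text
[ 557.7 -195.   116.5] 1.403 [ 0.46  0.84 -0.35  1.78  0.47  0.6  -0.34] [ 2.8 -2.6 -1. ] [-0.38 -0.7  -0.04] 21.777179022926873 6.55
65.90828178115957 1.431949519664626
```

{"method": "step_arm", "body": {"motion": [{"grip":0.022,"travel":[0.0005,-0.0078,0],"yaw":0.12},{"grip":0.022,"travel":[0.0019,-0.0155,0],"yaw":0.24},{"grip":0.022,"travel":[0.0042,-0.0229,0],"yaw":0.36},{"grip":0.022,"travel":[0.0073,-0.03,0],"yaw":0.48},{"grip":0.022,"travel":[0.0114,-0.0367,0],"yaw":0.6},{"grip":0.022,"travel":[0.0161,-0.0429,0],"yaw":0.72},{"grip":0.022,"travel":[0.0216,-0.0484,0],"yaw":0.84},{"grip":0.022,"travel":[0.0277,-0.0532,0],"yaw":0.96},{"grip":0.022,"travel":[0.0344,-0.0573,0],"yaw":1.08},{"grip":0.022,"travel":[0.0414,-0.0606,0],"yaw":1.2},{"grip":0.022,"travel":[0.0489,-0.063,0],"yaw":1.32},{"grip":0.022,"travel":[0.0565,-0.0644,0],"yaw":1.44}]}}

```text
time_s: 7.55
position: [502.7, -128.5, 116.3]
orientation: [3.14, -0.057, 0.009]
force: [2.1, -3.2, 1.0]
gripper_width: 0.246
```

```bash
python3 st.py
```

```text
[ 502.7 -128.5  116.3] -0.037 [ 0.14  0.76  0.04  2.01 -0.07  0.37 -1.37] [ 2.1 -3.2  1. ] [-0.57 -0.34 -0.02] 21.645464079870333 7.55
64.09942148880755 -0.018855280659187075
```

{"method": "step_arm", "body": {"motion": [{"grip":0.022,"travel":[0.0005,-0.0078,0],"yaw":0.12},{"grip":0.022,"travel":[0.0019,-0.0155,0],"yaw":0.24},{"grip":0.022,"travel":[0.0042,-0.0229,0],"yaw":0.36},{"grip":0.022,"travel":[0.0073,-0.03,0],"yaw":0.48},{"grip":0.022,"travel":[0.0114,-0.0367,0],"yaw":0.6},{"grip":0.022,"travel":[0.0161,-0.0429,0],"yaw":0.72},{"grip":0.022,"travel":[0.0216,-0.0484,0],"yaw":0.84},{"grip":0.022,"travel":[0.0277,-0.0532,0],"yaw":0.96},{"grip":0.022,"travel":[0.0277,-0.0532,0],"yaw":0.96},{"grip":0.05,"travel":[0.0277,-0.0532,0],"yaw":0.96},{"grip":0.05,"travel":[0.0277,-0.0532,0],"yaw":0.96},{"grip":0.05,"travel":[0.0277,-0.0532,0],"yaw":0.96}]}}

```text
time_s: 8.55
position: [529.7, -75.2, 114.9]
orientation: [-2.765, 1.49, 0.0]
force: [0.0, 0.2, -0.1]
gripper_width: 0.457
```

```bash
python3 st.py
```

```text
[529.7 -75.2 114.9] -0.988 [-0.11  0.8   0.29  1.96 -0.49  0.45 -2.02] [ 0.   0.2 -0.1] [0.09 0.01 0.06] 40.23993120551998 8.55
65.88513680670373 -0.9734447460746314
```

{"method": "step_arm", "body": {"motion": [{"grip":0.05,"travel":[0,0,-0.025],"yaw":0},{"grip":0.05,"travel":[0,0,-0.05],"yaw":0},{"grip":0.05,"travel":[0,0,-0.055],"yaw":0},{"grip":0.05,"travel":[0,0,-0.055],"yaw":-0.12},{"grip":0.05,"travel":[0,0,-0.055],"yaw":-0.24},{"grip":0.05,"travel":[0,0,-0.055],"yaw":-0.36},{"grip":0.05,"travel":[0,0,-0.055],"yaw":-0.48},{"grip":0.05,"travel":[0,0,-0.055],"yaw":-0.6},{"grip":0.05,"travel":[0,0,-0.055],"yaw":-0.72},{"grip":0.05,"travel":[0,0,-0.055],"yaw":-0.84},{"grip":0.05,"travel":[0,0,-0.055],"yaw":-0.96},{"grip":0.05,"travel":[0,0,-0.055],"yaw":-1.08}]}}

```text
time_s: 9.55
position: [529.5, -75.4, 169.4]
orientation: [-3.137, -0.152, 0.0]
force: [0.8, 0.1, -0.5]
gripper_width: 0.564
```

{"method": "step_arm", "body": {"motion": [{"grip":0.05,"travel":[0,0,0],"yaw":-0.12},{"grip":0.05,"travel":[0,0,0],"yaw":-0.24},{"grip":0.05,"travel":[0,0,0],"yaw":-0.36},{"grip":0.05,"travel":[0,0,0],"yaw":-0.48},{"grip":0.05,"travel":[0,0,0],"yaw":-0.6},{"grip":0.05,"travel":[0,0,0],"yaw":-0.72},{"grip":0.05,"travel":[0,0,0],"yaw":-0.84},{"grip":0.05,"travel":[0,0,0],"yaw":-0.96},{"grip":0.05,"travel":[0,0,0],"yaw":-1.08},{"grip":0.05,"travel":[0,0,0],"yaw":-1.2},{"grip":0.05,"travel":[0,0,0],"yaw":-1.32},{"grip":0.05,"travel":[0,0,0],"yaw":-1.44}]}}

```text
time_s: 10.55
position: [529.6, -75.4, 169.5]
orientation: [-2.259, -2.183, -0.001]
force: [-0.3, -0.0, 0.2]
gripper_width: 0.572
```

{"method": "step_arm", "body": {"motion": [{"grip":0.05,"travel":[0,0,0],"yaw":-0.12},{"grip":0.05,"travel":[0,0,0],"yaw":-0.24},{"grip":0.05,"travel":[0,0,0],"yaw":-0.36},{"grip":0.05,"travel":[0,0,0],"yaw":-0.48},{"grip":0.05,"travel":[0,0,0],"yaw":-0.6},{"grip":0.05,"travel":[0,0,0],"yaw":-0.62},{"grip":0.05,"travel":[0,0,0],"yaw":-0.62},{"grip":0.05,"travel":[0,0,0],"yaw":-0.62},{"grip":0.05,"travel":[0,0,0],"yaw":-0.62}]}}

```text
time_s: 11.3
position: [529.8, -75.3, 169.7]
orientation: [-1.497, -2.762, -0.0]
force: [0.7, 0.4, -0.3]
gripper_width: 0.569
```

```bash
python3 st.py; python3 - <<'E'
from h import *
import pickle
w=snapshot("wrist");save('w5.png',w["color"]);pickle.dump(w,open('w5.pkl','wb'));s=snapshot("top")
v=np.zeros((600,640,3),np.uint8);v[:400]=w["color"];v[400:]=cv2.resize(s["color"][130:235,170:420],(476,200),interpolation=cv2.INTER_CUBIC)[:, :].copy() if 0 else 0
t=cv2.resize(s["color"][130:235,170:420],(476,200),interpolation=cv2.INTER_CUBIC);v[400:,:476]=t
save('mix.png',v)
E
```

```text
[529.8 -75.3 169.7] 2.148 [ 0.37  0.73 -0.52  1.9   0.57  0.66  0.07] [ 0.7  0.4 -0.3] [-0.01 -0.1   0.01] 50.08573097679013 11.3
65.72574080981201 -0.973621478169582
```

View pics/mix.png

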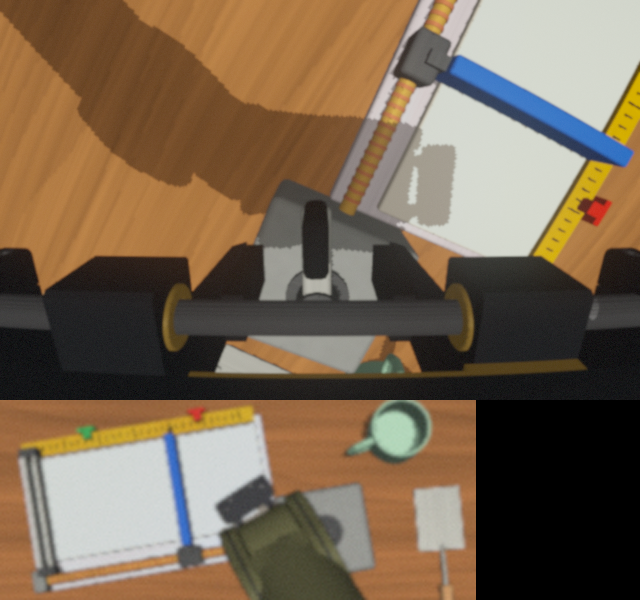

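Paddle now at (316,240), the fence has moved toward red (pointer near (613,165), red clip near (592,208)). I'll lower again and do the second stroke with tool x pointing outward.

{"method": "step_arm", "body": {"motion": [{"grip":0.05,"travel":[0,0,0.025],"yaw":0},{"grip":0.05,"travel":[0,0,0.05],"yaw":0},{"grip":0.05,"travel":[0,0,0.055],"yaw":0},{"grip":0.035,"travel":[0,0,0.055],"yaw":0},{"grip":0.022,"travel":[0,0,0.055],"yaw":0},{"grip":0.022,"travel":[0,0,0.055],"yaw":0},{"grip":0.022,"travel":[0,0,0.055],"yaw":0},{"grip":0.022,"travel":[0,0,0.055],"yaw":0}]}}

```text
time_s: 12.07
position: [530.6, -75.4, 115.7]
orientation: [1.494, 2.761, 0.001]
force: [0.4, 0.1, -0.7]
gripper_width: 0.254
```

{"method": "step_arm", "body": {"motion": [{"grip":0.022,"travel":[-0.0005,0.0078,0],"yaw":0.12},{"grip":0.022,"travel":[-0.0019,0.0155,0],"yaw":0.24},{"grip":0.022,"travel":[-0.0042,0.0229,0],"yaw":0.36},{"grip":0.022,"travel":[-0.0073,0.03,0],"yaw":0.48},{"grip":0.022,"travel":[-0.0114,0.0367,0],"yaw":0.6},{"grip":0.022,"travel":[-0.0161,0.0429,0],"yaw":0.72},{"grip":0.022,"travel":[-0.0216,0.0484,0],"yaw":0.84},{"grip":0.022,"travel":[-0.0277,0.0532,0],"yaw":0.96},{"grip":0.022,"travel":[-0.0344,0.0573,0],"yaw":1.08},{"grip":0.022,"travel":[-0.0414,0.0606,0],"yaw":1.2},{"grip":0.022,"travel":[-0.0489,0.063,0],"yaw":1.32},{"grip":0.022,"travel":[-0.0565,0.0644,0],"yaw":1.44}]}}

```text
time_s: 13.07
position: [614.1, -86.1, 115.0]
orientation: [-2.946, -1.084, 0.002]
force: [-2.3, 1.5, 0.4]
gripper_width: 0.252
```

```bash
python3 st.py
```

```text
[614.1 -86.1 115. ] 0.705 [ 0.12  0.85 -0.11  1.69  0.14  0.61 -0.92] [-2.3  1.5  0.4] [0.31 0.49 0.02] 22.199752725257756 13.0667
64.31132396871091 -2.396611216510742
```

{"method": "step_arm", "body": {"motion": [{"grip":0.022,"travel":[-0.0005,0.0078,0],"yaw":0.12},{"grip":0.022,"travel":[-0.0019,0.0155,0],"yaw":0.24},{"grip":0.022,"travel":[-0.0042,0.0229,0],"yaw":0.36},{"grip":0.022,"travel":[-0.0073,0.03,0],"yaw":0.48},{"grip":0.022,"travel":[-0.0114,0.0367,0],"yaw":0.6},{"grip":0.022,"travel":[-0.0161,0.0429,0],"yaw":0.72},{"grip":0.022,"travel":[-0.0216,0.0484,0],"yaw":0.84},{"grip":0.022,"travel":[-0.0277,0.0532,0],"yaw":0.96},{"grip":0.022,"travel":[-0.0344,0.0573,0],"yaw":1.08},{"grip":0.022,"travel":[-0.0414,0.0606,0],"yaw":1.2},{"grip":0.022,"travel":[-0.0489,0.063,0],"yaw":1.32},{"grip":0.022,"travel":[-0.0565,0.0644,0],"yaw":1.44}]}}

```text
time_s: 14.07
position: [616.4, -171.8, 115.6]
orientation: [-2.929, 1.127, -0.007]
force: [3.0, 0.9, -1.4]
gripper_width: 0.248
```

{"method": "step_arm", "body": {"motion": [{"grip":0.05,"travel":[0,0,0],"yaw":0},{"grip":0.05,"travel":[0,0,0],"yaw":0},{"grip":0.05,"travel":[0,0,0],"yaw":0},{"grip":0.05,"travel":[0,0,0],"yaw":0},{"grip":0.05,"travel":[0,0,-0.03],"yaw":0},{"grip":0.05,"travel":[0,0,-0.055],"yaw":0},{"grip":0.05,"travel":[0,0,-0.055],"yaw":0},{"grip":0.05,"travel":[0,0,-0.055],"yaw":-0.12},{"grip":0.05,"travel":[0,0,-0.055],"yaw":-0.24},{"grip":0.05,"travel":[0,0,-0.055],"yaw":-0.36},{"grip":0.05,"travel":[0,0,-0.055],"yaw":-0.48},{"grip":0.05,"travel":[0,0,-0.055],"yaw":-0.6}]}}

```text
time_s: 15.07
position: [613.6, -172.7, 169.4]
orientation: [-3.135, 0.192, 0.001]
force: [-0.6, 0.7, 0.1]
gripper_width: 0.569
```

{"method": "step_arm", "body": {"motion": [{"grip":0.05,"travel":[0,0,0],"yaw":-0.12},{"grip":0.05,"travel":[0,0,0],"yaw":-0.24},{"grip":0.05,"travel":[0,0,0],"yaw":-0.36},{"grip":0.05,"travel":[0,0,0],"yaw":-0.48},{"grip":0.05,"travel":[0,0,0],"yaw":-0.6},{"grip":0.05,"travel":[0,0,0],"yaw":-0.72},{"grip":0.05,"travel":[0,0,0],"yaw":-0.84},{"grip":0.05,"travel":[0,0,0],"yaw":-0.96},{"grip":0.05,"travel":[0,0,0],"yaw":-1.08},{"grip":0.05,"travel":[0,0,0],"yaw":-1.2},{"grip":0.05,"travel":[0,0,0],"yaw":-1.32},{"grip":0.05,"travel":[0,0,0],"yaw":-1.44}]}}

```text
time_s: 16.07
position: [613.6, -172.9, 169.4]
orientation: [-2.484, -1.922, 0.0]
force: [-0.3, -0.6, -0.5]
gripper_width: 0.564
```

{"method": "step_arm", "body": {"motion": [{"grip":0.05,"travel":[0,0,0],"yaw":-0.12},{"grip":0.05,"travel":[0,0,0],"yaw":-0.24},{"grip":0.05,"travel":[0,0,0],"yaw":-0.36},{"grip":0.05,"travel":[0,0,0],"yaw":-0.48},{"grip":0.05,"travel":[0,0,0],"yaw":-0.6},{"grip":0.05,"travel":[0,0,0],"yaw":-0.72},{"grip":0.05,"travel":[0,0,0],"yaw":-0.84},{"grip":0.05,"travel":[0,0,0],"yaw":-0.96},{"grip":0.05,"travel":[0,0,0],"yaw":-1.08},{"grip":0.05,"travel":[0,0,0],"yaw":-1.1},{"grip":0.05,"travel":[0,0,0],"yaw":-1.1},{"grip":0.05,"travel":[0,0,0],"yaw":-1.1}]}}

```text
time_s: 17.07
position: [613.7, -173.0, 169.5]
orientation: [-1.127, -2.932, -0.0]
force: [-0.2, 0.6, -0.1]
gripper_width: 0.571
```

```bash
python3 st.py; python3 - <<'E'
from h import *
import pickle
w=snapshot("wrist");w=snapshot("wrist");save('w6.png',w["color"]);pickle.dump(w,open('w6.pkl','wb'))
for l in("paddle_top","pointer","clip_red","fence"):print(l,search_frame(w,l)[:1])
p=np.load('pose.npy')
print('red clip should show at',proj(w,W(p,[[182,147.3,30],[182,147.3,44],[182,165,36]])))
E
```

```text
[ 613.7 -173.   169.5] 2.407 [ 0.51  0.85 -0.59  1.58  0.57  0.88  0.55] [-0.2  0.6 -0.1] [-0.02 -0.12  0.04] 50.298146303429185 17.0667
63.89584176131308 2.3960378358948287
paddle_top [{'rect': [285.8, 93.6, 55.5, 187.5], 'confidence': 0.83}]
pointer [{'rect': [505.0, 1.3, 135.0, 108.8], 'confidence': 0.6}]
clip_red [{'rect': [597.2, 116.0, 35.3, 35.1], 'confidence': 0.85}]
fence [{'rect': [504.6, 0.7, 135.4, 109.7], 'confidence': 0.68}]
red clip should show at [[600.69559072 121.31117337]
 [613.81456183 122.14006848]
 [620.90529924 104.91837677]]
```

```bash
python3 - <<'E'
from h import *
import pickle
w=pickle.load(open('w6.pkl','rb'))
save('w6c.png',cv2.resize(w["color"][20:165,460:640],None,fx=4,fy=4,interpolation=cv2.INTER_CUBIC))
E
```

```text
(no output)
```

View pics/w6c.png

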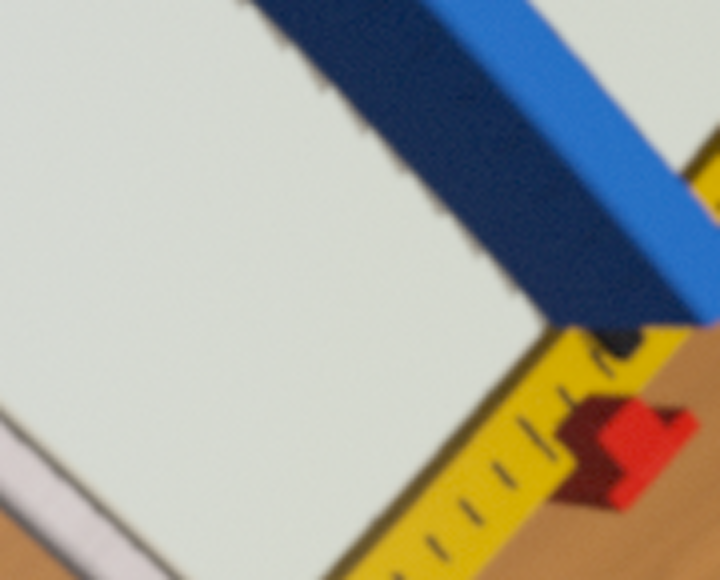

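```bash
python3 - <<'E'
from h import *
import pickle
w=pickle.load(open('w6.pkl','rb'));p=np.load('pose.npy')
c=lambda x,y:(x/4+460,y/4+20)
a,b=[onz(w,c(*q),30)[:2] for q in((330,578),(548,330))];d=b-a;print('ruler yaw',np.arctan2(-d[0],d[1]))
for n,q,z in(("tip",(627,353),36),("tip38",(627,353),38),("clip in",(616,416),44),("clip flange",(658,467),44),("tick",(505,475),30),("major",(538,440),30)):print(n,inv(p,onz(w,c(*q),z)).round(1))
print('paddle',proj(w,W(p,[0,0,101])),heading()[1]-np.pi-p[2])
E
```

```text
ruler yaw 0.17402373943688113
tip [181.1 160.7]
tip38 [179.8 159.6]
clip in [183.3 146.5]
clip flange [198.5 146.2]
tick [182.8 129.1]
major [183.1 138.9]
paddle [[319.1209004  120.70046959]] -0.8935212582370038
```

Remaining distance is about 13.5 mm, or 1.41 rad, which agrees with dead reckoning. Final stroke.

{"method": "step_arm", "body": {"motion": [{"grip":0.05,"travel":[0,0,0.025],"yaw":0},{"grip":0.05,"travel":[0,0,0.05],"yaw":0},{"grip":0.05,"travel":[0,0,0.055],"yaw":0},{"grip":0.035,"travel":[0,0,0.055],"yaw":0},{"grip":0.022,"travel":[0,0,0.055],"yaw":0},{"grip":0.022,"travel":[0,0,0.055],"yaw":0},{"grip":0.022,"travel":[0,0,0.055],"yaw":0},{"grip":0.022,"travel":[0,0,0.055],"yaw":0}]}}

```text
time_s: 18.03
position: [614.9, -172.9, 116.0]
orientation: [1.123, 2.931, 0.001]
force: [0.8, 0.3, 1.9]
gripper_width: 0.254
```

{"method": "step_arm", "body": {"motion": [{"grip":0.022,"travel":[0.0005,-0.0078,0],"yaw":0.12},{"grip":0.022,"travel":[0.0019,-0.0155,0],"yaw":0.24},{"grip":0.022,"travel":[0.0042,-0.0229,0],"yaw":0.36},{"grip":0.022,"travel":[0.0073,-0.03,0],"yaw":0.48},{"grip":0.022,"travel":[0.0114,-0.0367,0],"yaw":0.6},{"grip":0.022,"travel":[0.0161,-0.0429,0],"yaw":0.72},{"grip":0.022,"travel":[0.0216,-0.0484,0],"yaw":0.84},{"grip":0.022,"travel":[0.0277,-0.0532,0],"yaw":0.96},{"grip":0.022,"travel":[0.0344,-0.0573,0],"yaw":1.08},{"grip":0.022,"travel":[0.0414,-0.0606,0],"yaw":1.2},{"grip":0.022,"travel":[0.0489,-0.063,0],"yaw":1.32},{"grip":0.022,"travel":[0.0546,-0.0642,0],"yaw":1.41}]}}

```text
time_s: 19.03
position: [531.9, -185.5, 116.0]
orientation: [2.758, 1.495, 0.005]
force: [2.1, -2.3, 0.2]
gripper_width: 0.252
```

{"method": "step_arm", "body": {"motion": [{"grip":0.022,"travel":[0,0,0],"yaw":0},{"grip":0.022,"travel":[0,0,0],"yaw":0},{"grip":0.022,"travel":[0,0,0],"yaw":0},{"grip":0.05,"travel":[0,0,0],"yaw":0},{"grip":0.05,"travel":[0,0,0],"yaw":0},{"grip":0.05,"travel":[0,0,0],"yaw":0},{"grip":0.05,"travel":[0,0,0],"yaw":0},{"grip":0.05,"travel":[0,0,-0.03],"yaw":0},{"grip":0.05,"travel":[0,0,-0.06],"yaw":0},{"grip":0.05,"travel":[0,0,-0.09],"yaw":0},{"grip":0.05,"travel":[0,0,-0.12],"yaw":0},{"grip":0.05,"travel":[0,0,-0.13],"yaw":0}]}}

```text
time_s: 20.03
position: [532.3, -184.7, 248.8]
orientation: [2.753, 1.504, 0.008]
force: [1.1, 0.3, 0.7]
gripper_width: 0.566
```

```bash
python3 st.py; python3 - <<'E'
from h import *
p=np.load('pose.npy');P,h,o=heading()
# offset of camera from TCP ~ +69 along tool x; want the camera above the ruler near the clip
X=W(p,[182,147,30])[0];print('clip world',X)
plan(W(p,[182,147,30])[0][:2]-np.array([np.cos(1.4),np.sin(1.4)])*69,h,246)
w=snapshot("wrist");print(proj(w,W(p,[182,147,30])))
E
```

```text
[ 532.3 -184.7  248.8] 1.0 [ 0.38  0.6  -0.22  1.76  0.17  0.79 -0.49] [1.1 0.3 0.7] [-0.02 -0.08 -0.  ] 49.90356118737148 20.0333
64.96632888245229 1.0104963685174626
clip world [722.8097628   44.59566535  30.        ]
travel [232.4  63.3   2.8] yaw -0.0 q7 [ 0.38  0.6  -0.22  1.76  0.17  0.79 -0.49]
[[ 357.66555413 -141.27011177]]
```

{"method": "step_arm", "body": {"motion": [{"grip":0.05,"travel":[0.03,0.005,0],"yaw":0},{"grip":0.05,"travel":[0.07,0.011,0],"yaw":0},{"grip":0.05,"travel":[0.11,0.018,0],"yaw":0},{"grip":0.05,"travel":[0.15,0.024,0],"yaw":0},{"grip":0.05,"travel":[0.18,0.029,0],"yaw":0},{"grip":0.05,"travel":[0.205,0.033,0],"yaw":0},{"grip":0.05,"travel":[0.22,0.036,0],"yaw":0},{"grip":0.05,"travel":[0.227,0.036,0],"yaw":0},{"grip":0.05,"travel":[0.227,0.036,0],"yaw":0},{"grip":0.05,"travel":[0.227,0.036,0],"yaw":0},{"grip":0.05,"travel":[0.227,0.036,0],"yaw":0},{"grip":0.05,"travel":[0.227,0.036,0],"yaw":0}]}}

```text
time_s: 21.08
position: [682.5, -14.9, 244.6]
orientation: [2.758, 1.502, -0.002]
force: [-0.8, -0.5, -0.1]
gripper_width: 0.566
```

{"method": "step_arm", "body": {"motion": [{"grip":0.05,"travel":[0,0,0],"yaw":0},{"grip":0.05,"travel":[0,0,0],"yaw":0},{"grip":0.05,"travel":[0,0,0],"yaw":0},{"grip":0.05,"travel":[0,0,0],"yaw":0},{"grip":0.05,"travel":[0,0,0],"yaw":0},{"grip":0.05,"travel":[0,0,0],"yaw":0}]}}

```text
time_s: 21.58
position: [683.3, -12.8, 244.8]
orientation: [2.757, 1.506, 0.0]
force: [0.3, 0.6, -0.1]
gripper_width: 0.565
```

```bash
python3 st.py; python3 - <<'E'
from h import *
import pickle
w=snapshot("wrist");pickle.dump(w,open('w7.pkl','wb'));p=np.load('pose.npy')
u=proj(w,W(p,[[182,147,30],[182,147,44]]));print(u)
for l in("pointer","clip_red","fence"):print(l,search_frame(w,l)[:1])
x,y=u[0].astype(int);x0=min(max(x-65,0),510);y0=max(y-55,0);print(x0,y0)
save('w7c.png',cv2.resize(w["color"][y0:y0+110,x0:x0+130],None,fx=5,fy=5,interpolation=cv2.INTER_CUBIC))
E
```

```text
[683.3 -12.8 244.8] 1.0 [ 0.04  0.77 -0.19  1.37  0.15  1.01 -0.74] [ 0.3  0.6 -0.1] [-0.03 -0.01  0.02] 49.79741888581648 21.5833
165.0733789964541 -2.354432436836195
[[321.33210219 109.29262141]
 [321.4941408  109.22616248]]
pointer [{'rect': [169.3, 112.3, 151.1, 136.4], 'confidence': 0.77}]
clip_red [{'rect': [317.1, 87.1, 23.6, 28.2], 'confidence': 0.59}]
fence [{'rect': [167.7, 107.1, 152.1, 143.8], 'confidence': 0.8}]
256 54
```

View pics/w7c.png

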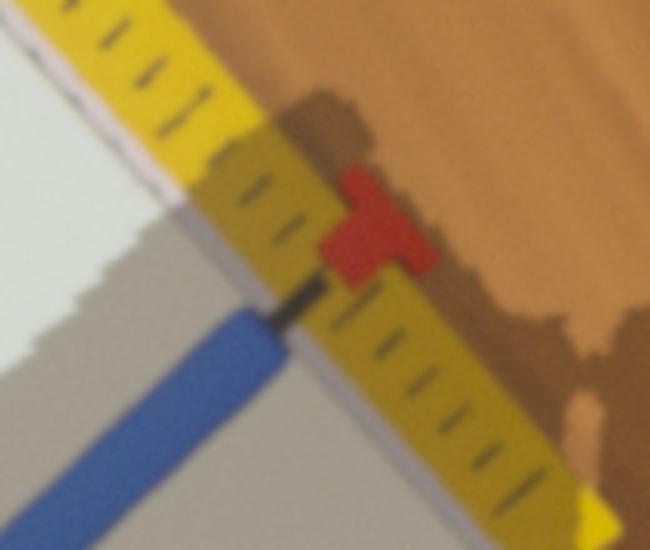

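The pointer tip at crop (320,277) meets the clip's inner end, whose middle is at (338,266). Along the ruler that is about 4–5 px at 5.1 px/mm, so roughly +0.9 mm off, well within 4 mm. The crank is released and the arm is clear, so I'm handing in.

```bash
python3 - <<'E'
from h import *
import pickle
w=pickle.load(open('w7.pkl','rb'));p=np.load('pose.npy')
c=lambda x,y:(x/5+256,y/5+54)
for n,q,z in(("tip",(320,277),36),("clip in",(338,266),44),("clip fl",(393,220),44)):print(n,inv(p,onz(w,c(*q),z)).round(1))
s=snapshot("top")
for l in("scale","mug","scraper"):
    r=search_frame(s,l);print(l,r and np.round(r[0]["rect"]))
print(hand_in())
E
```

```text
tip [180.9 147.8]
clip in [184.7 147.1]
clip fl [198.1 146.4]
scale [424. 148.  80.  59.]
mug [354. 132.  45.  32.]
scraper []
the job is handed in; nothing more can be done
None
```

I turned the crank clockwise about 8.1 rad (1.3 turns), in three strokes with the jaws held loosely around the paddle. I then opened the gripper, lifted clear and handed in at about 22 s of the 72 s allowed; the hand-in gave no verdict.

- **Alignment:** The last wrist picture, taken from straight above, put the pointer at y = 147.8 mm. The red clip measured 146.4–147.1 mm, so the pointer is about 1 mm off, against the 4 mm allowed.
- **Contact:** The sampled wrist forces stayed within about 4 N. The fence was never approached by the fingers, and the arm was clear of everything at hand-in.
- **Loose things:** The mug and scale were found within 1–4 px (roughly 2–10 mm) of where they started, which is within the detector's error. The network missed the scraper in the last top picture. It was not confirmed there, but the fingers stayed about 100 mm above it throughout.
- **Disagreements:** The early wrist pictures were taken while the arm was still swinging, so I redid those fits once it had settled. The gearbox corners fitted up to 8 px off even then, evenly around the centre, so I took the cutter's direction from the ruler instead.

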